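Ready the filing station: suction dial and catch tray

TASK

Get the jeweller's filing station ready for work: turn the suction dial until its pointer is lined up with the white index mark on the ring around it, and pull the catch tray out of its low wooden cabinet all the way to its stop. Do not shift the index mark, and leave the bottle, the small bowl and the ring mandrel where they stand.

Things in the scene. Friction and masses are not known exactly. Their poses are not given: they have to be found in the camera images.
- dial_unit: Grey square metal box, 150 x 150 x 48 mm high, with a round bare-metal 2 mm plate on top (plate top 50 mm above the bench), fixed to the bench. Origin: centre of its underside. z up. The dial turns about the vertical axis through the origin. It may stand to the left or the right of the robot's centre line, the cabinet taking the other side.
- suction_dial (a joint): Angle of the dial, rad, growing clockwise seen from above; 0 = pointer along the dial unit's +y axis, 1.57 = along its +x axis; stops at 0 and 4.0. Starts between 0.1 and 0.8. It turns stiffly (0.12 N m, about 3 N at 40 mm radius) and stays where it is left.
- dial_axis (a point): Point on the dial's turning axis at the top of the dial's wing, 92 mm above the bench. The dial is a black disc (radius 30 mm, its top 62 mm above the bench) with an upright wing across it: 14 mm wide, from 30 mm behind the axis to 42 mm ahead of it, from 62 to 92 mm above the bench. This point's x axis runs along the pointer; z up.
- pointer_tip (a point): End of the pointer, 52 mm from the axis, 92 mm above the bench: the wing's longer end, narrowed to 7 mm over its last 10 mm (42 to 52 mm from the axis), with a thin white line along its top.
- index_mark (a point): Inner end of the raised white index mark (14 mm long radially, 7 mm wide, top 58 mm above the bench) on the flat black collar (radius 59 to 71 mm) around the dial; the point is 57.5 mm from the dial's axis. Its x axis points radially outward, z up. The collar is clamped: its angle differs from time to time (1.5 to 2.4 rad on the dial's own scale), but it is not to be moved.
- tray_cabinet: Low wooden cabinet, 200 mm deep (along its +x, away from its front), 200 mm wide, 85 mm high, fixed to the bench, front towards the robot. Origin: on the bench, below the middle of its front face. A dark board 22 mm thick lies fixed on its top from 100 mm behind the front face backwards.
- catch_tray (a joint): How far the tray is out, m: 0 = closed, 0.080 = at its stop. It slides along the cabinet's -x (towards the robot) against about 2 N and stays where it is left. Starts 0 to 0.02 out.
- tray_handle (a point): Middle of the tray's bow handle: a level steel bar 10 mm thick, 100 mm long along the cabinet's y, held at both ends, 60 mm above the bench and 62 mm ahead of the cabinet's front face when closed. The tray's wooden front panel (12 mm thick, top 81 mm above the bench) is behind it, the open gap between panel and bar 45 mm. Axes as the cabinet's: x from handle towards panel.
- dropper_bottle: Bystander: standing clear bottle with a white cap, radius 26 mm, 120 mm high. Origin: centre of its underside.
- crucible: Bystander: small white ceramic bowl, radius 32 mm, 35 mm high. Origin: centre of its underside.
- ring_mandrel: Bystander: upright tapered steel ring mandrel on a round foot of radius 35 mm, 150 mm high. Origin: centre of its underside.

How it is judged (in metres and radians):
At the end, for the whole second after the job is handed in: The pointer's tip is within 6 mm sideways of the centre line of the index mark (about 6.6 degrees), the tray is out to within 7 mm of its 80 mm stop, and both are at rest (y of pointer_tip in the frame of index_mark between -0.006 and 0.006 m and x of pointer_tip in the frame of index_mark above -0.02 m and value of joint catch_tray above 0.073 m and velocity of joint suction_dial between -0.05 and 0.05 rad/s and velocity of joint catch_tray between -0.01 and 0.01 m/s); the robot touches nothing.
It fails at once if the index mark is shifted by more than 5 mm (distance of index_mark from where it was at the start of the episode above 0.005 m).
It fails at once if the bottle, bowl or mandrel is moved by more than 25 mm (distance of any of dropper_bottle, crucible, ring_mandrel from where it was at the start of the episode above 0.025 m).
It fails at once if the bottle or the mandrel is tipped over (angle between any of dropper_bottle, ring_mandrel's own z axis and vertical above 0.6 rad).
It also fails if it takes over 45 s, if anything falls off the work surface, if the arm or the gripper's body presses on something with over 40 N, if the wrist force passes 120 N, or if a joint passes its speed limit or range.

ROBOT

A 6-joint arm with a two-finger parallel gripper is mounted at the origin on the work surface. World frame = base frame: x ahead of the robot, y to its left, z up, the work surface at z = 0. Lengths are in m, angles in degrees, forces in N, time in s.
With the tool pointing down it reaches from about 0.3 to 0.75 m from the base axis. Payload 8.5 kg.
Tool frame: the origin (TCP) lies midway between the tips of the shut fingers; the grasp point (between the pads) lies grasp_offset behind it (grasp_offset is the distance from the TCP to the grasp point, in m); z points along the fingers, y is the line along which they close (so a half turn about z gives the same grasp; the last joint's range is limited). The gripper opens to 85 mm and grips with 20 to 120 N. Pads are 22 mm wide; open, the fingers measure 114 mm over their backs; the gripper's body (76 mm by 85 mm) begins 54 mm behind the grasp point. The pads swing forward as they close: fully open they stand 13 mm farther back than shut.
Start: joints at [-84.242, 21.807, 74.336, -0, 83.858, -12.336], TCP at [0.171, -0.523, 0.231] pointing down, gripper open.
Joint ranges: [-178.18, 178.18], [-50.72, 133.34], [12.68, 142.11], [-81.47, 261.47], [9.98, 163.14], [-165.26, 165.26]. Speed limits (degrees/s): [136.94, 136.94, 180, 180, 180, 180].

INTERFACE

Orientations are given as a 3x3 rotation matrix whose columns are the frame's x, y, z axes.
In Python, from rig import observe, get_image, camera_params, close_job, grasp_offset gives the robot as it stands.
- The arm moves only by the shell command python3 -m handwheel 'ROWS' [OPENING] [FORCE]. ROWS is JSON, a list of rows, each a list of 2 entries, a list of its own where there are three numbers: the shift along the tool's x, y, z as a fraction of full scale, then the turn, a rotation vector about the tool's x, y, z as a fraction of full scale. In form: [[[dx, dy, dz], [ax, ay, az]], ...]. A call has 1 to 10 rows; each row is the pose to reach, as a shift and turn from the pose commanded when the call began, along the tool's axes at that moment, turning the shorter way round; what a row does not reach only later rows make up. Full scale, the value 1, is 0.5 m for a shift and pi rad for a turn. A row lasts 1/10 s, in which the tool goes at most 50 mm and 8.59 degrees, less where a joint would pass 70% of its speed; a pose out of reach is approached as far as the arm can. A call with a number of a shift or a turn outside -1 to 1 is refused whole. A call with a gripper value outside its range is refused whole. OPENING is the opening, from 0 (shut) to 1 (fully open), set as the call begins (- or left out, the last holds). The fingers move at their own pace and stop on an object; FORCE is the grip in N (left out, the last holds). Time passes only in rows, so rows that repeat a pose let the fingers close. It gives the time, the measured TCP pose, the force, the opening and the grip force at its end, in the units of the state.
- observe(): the state, without advancing time (a new reading comes with each control period).
- get_image(name): name is "scene" or "top"; returns (picture, depth): 384x512x3 uint8, red, green, blue; 384x512 float32, m along the optical axis (not along the pixel's ray), 0 where there is no reading.
- camera_params(name): a dict with "K" (3x3 intrinsics, pixels), "R" (3x3) and "t" (3): a world point X has camera coordinates R X + t. Camera axes: x right, y down, z forward; pixel columns grow to the right and rows downward; lengths in m; the calibration is good to about 2 mm. A picture is of the moment at which its call begins. camera_params takes no time and is no camera call.
- close_job(): hands the job in; it is judged then, once.
The state is a dict: "time_s": time; "q": joint angles; "qvel": joint speeds; "joint_efforts": joint torques, N m; "position": TCP position; "tool_rot": TCP orientation; "ft_force": force on the tool from outside, world axes, zero at the start; "wrist_torque": the same for the moment, N m; "grip_width": finger opening in m; "gripper_force": force on a finger pad.
Only numpy, scipy, OpenCV 4.12 (cv2) and the standard library are available. Lean on these libraries where they do the work, as an engineer would, in place of code of your own. Each camera call takes 0.05 s, during which the arm holds its last target. There are 200 camera calls.

## Working session

There is one attempt and no reset: what is moved stays moved. The work goes in short steps, Python scripts to look and compute and a shell command to move; the robot and the scene stay as the last step left them, time stands still between calls to the robot, and variables do not carry over. Pictures are saved under pics/ and viewed, at most 10 in all, crops included, and the job is handed in when it is done.

```bash
mkdir -p pics; cat > h.py <<'E'
import numpy as np, cv2
from rig import *
def snap(cam,fn,crop=None,s=1):
    im,d=get_image(cam); np.savez('pics/'+cam+'.npz',im=im,d=d)
    if crop: a,b,c,e=crop; im=im[b:e,a:c]
    cv2.imwrite('pics/'+fn,cv2.resize(im[:,:,::-1],None,fx=s,fy=s,interpolation=cv2.INTER_CUBIC))
def pt(cam,u,v,z=None):
    p=camera_params(cam);K,R,t=map(np.array,(p['K'],p['R'],p['t']))
    r=np.linalg.solve(K,[u,v,1.]);C=-R.T@t
    if z is None: return R.T@(r*np.load('pics/'+cam+'.npz')['d'][int(round(v)),int(round(u))]-t)
    w=R.T@r; return C+w*(z-C[2])/w[2]
E
python3 - <<'E'
from h import *
snap('top','top1.png',s=1.5);snap('scene','scene1.png',s=1.5)
s=observe();print(s);print(grasp_offset)
E
```

```text
{'time_s': 0.1, 'q': array([-8.42438227e+01,  2.18388256e+01,  7.43796643e+01, -3.92412980e-04,
        8.38580104e+01, -1.23362612e+01]), 'qvel': array([-0.03174317, -0.09928211, -0.0894278 , -0.15959068, -0.00320931,
        0.07056979]), 'joint_efforts': array([ 3.95351672e-03, -4.49222946e+01, -2.31654793e+01, -2.52743685e-04,
        3.61365870e-03, -6.65190250e-07]), 'position': array([ 0.17076786, -0.52254227,  0.23076202]), 'tool_rot': array([[ 9.50556515e-01,  3.10551594e-01, -1.40687622e-04],
       [ 3.10551501e-01, -9.50555628e-01,  1.32776516e-03],
       [ 2.78608177e-04, -1.30580658e-03, -9.99999109e-01]]), 'ft_force': array([ 0.63758206, -0.5847699 , -0.14104819]), 'wrist_torque': array([0.03176103, 0.007263  , 0.00113059]), 'gripper_force': 0.0, 'grip_width': 0.08530465052874314}
0.0187
```

View pics/top1.png

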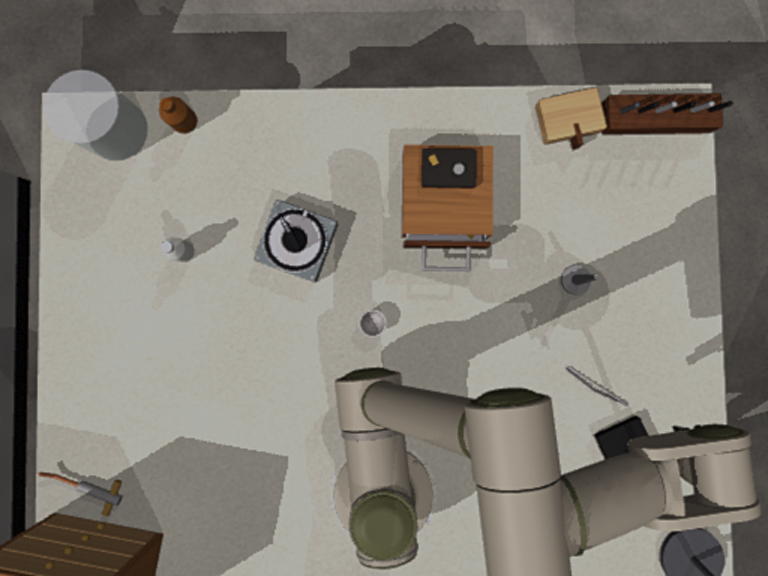

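View pics/scene1.png

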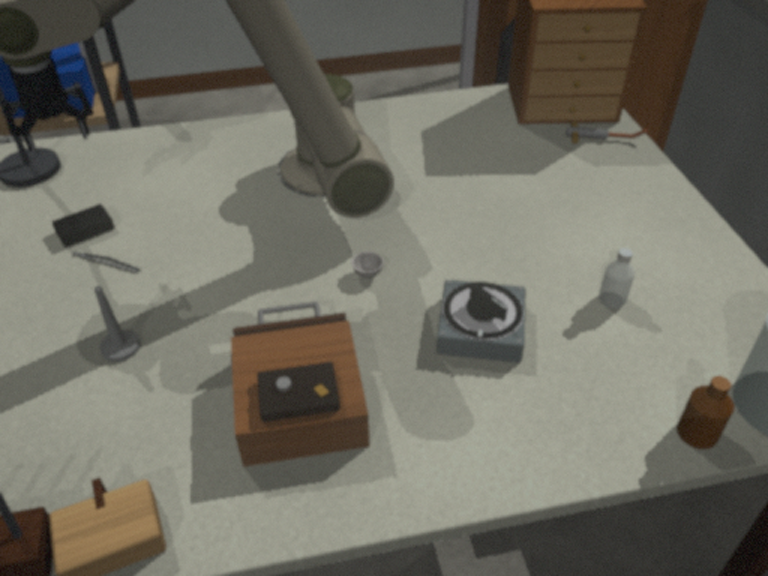

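The top view shows the dial unit at about (295,240), the cabinet at (448,190) with its handle bar at about (447,268), the bowl at (373,322), the bottle at (175,248) and the mandrel at (577,278), in 1.5x pixels. Next I'll enlarge the dial and the handle.

```bash
python3 - <<'E'
from h import *
im=np.load('pics/top.npz')['im']
a=cv2.resize(im[125:195,160:235,::-1],None,fx=8,fy=8,interpolation=cv2.INTER_CUBIC)
cv2.imwrite('pics/c1.png',a)
cv2.imwrite('pics/c2.png',cv2.resize(im[90:225,230:345,::-1],None,fx=4.4,fy=4.4,interpolation=cv2.INTER_CUBIC))
E
```

```text
(no output)
```

View pics/c1.png

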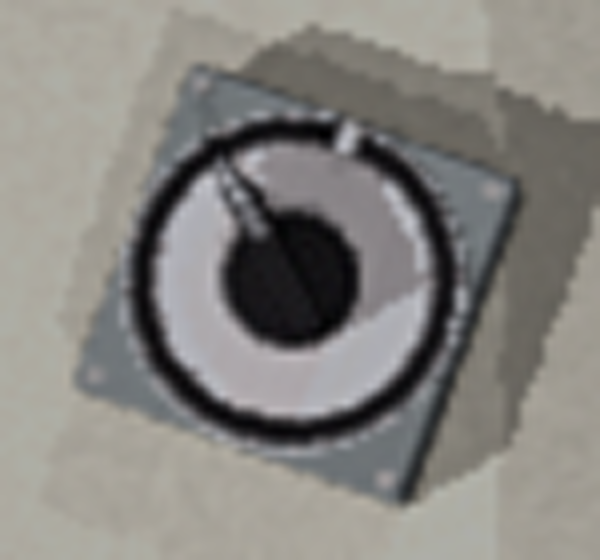

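View pics/c2.png

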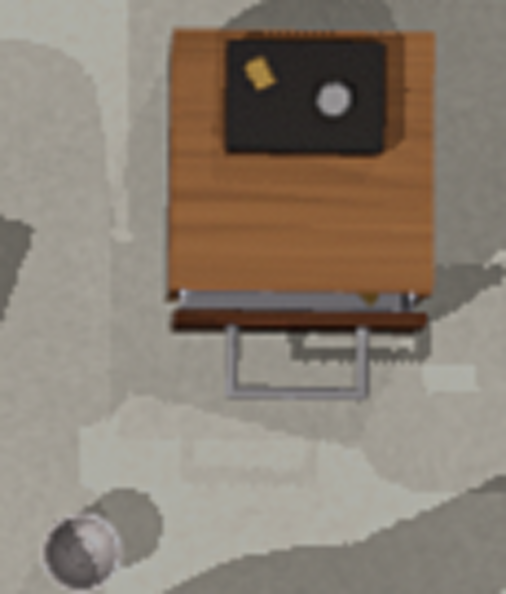

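Dial crop: disc centre is about (291,280), pointer tip (222,160) and index mark (347,138). In the cabinet crop the bar runs (230,393) to (365,393), the front top edge (168,297) to (434,297), and the bowl is at (82,552).

```bash
cat > m.py <<'E'
from h import *
f=lambda c,s,o:(np.array(c)+.5)/s-.5+np.array(o)
c1=lambda u,v,z:pt('top',*f((u,v),8,(160,125)),z)
c2=lambda u,v,z:pt('top',*f((u,v),4.4,(230,90)),z)
if __name__=='__main__':
    np.set_printoptions(precision=4,suppress=True)
    ring=[c1(*p,.052) for p in [(293,116),(293,444),(130,280),(460,280)]];
    C=np.mean(ring,0)[:2];print('collar centre',C,'diam',ring[0][0]-ring[1][0],ring[2][1]-ring[3][1])
    D=c1(291,280,.062);print('disc',D)
    cor=[c1(*p,.048) for p in [(192,65),(520,187),(405,505),(77,383)]];print('corners',np.array(cor)[:,:2],np.mean(cor,0))
    A=np.mean(cor,0)[:2]
    T=c1(222,160,.092);I=c1(347,138,.058)
    for X in(C,D[:2],A):
        for q in(T,I):
            v=q[:2]-X;print(np.hypot(*v),np.degrees(np.arctan2(v[1],v[0])))
    print('T,I',T,I)
    e=cor[1][:2]-cor[0][:2];print('edge',np.hypot(*e),np.degrees(np.arctan2(e[1],e[0])))
    print('handle',c2(230,393,.06),c2(365,393,.06),'panel',c2(172,320,.081),c2(428,320,.081),'front',c2(168,297,.085),c2(434,297,.085),'bowl',c2(82,552,.035))
    print('bottle',pt('top',175/1.5,248/1.5,.12),'mandrel',pt('top',577/1.5,278/1.5,0.0))
E
python3 m.py
```

```text
collar centre [0.5858 0.1933] diam 0.14018130459175815 0.14036520290691862
disc [0.5846 0.1931 0.062 ]
corners [[0.6793 0.2368]
 [0.6246 0.097 ]
 [0.4893 0.1474]
 [0.5435 0.2866]] [0.5842 0.1919 0.048 ]
0.051665545568772925 27.249865431314348
0.06407352932016473 -21.834881350795424
0.052779382912819875 26.83682964005018
0.06509233404877561 -21.31424107318805
0.05372196176614614 27.711613137491444
0.06511794966947097 -20.219015982926106
T,I [0.6317 0.2169 0.092 ] [0.6453 0.1694 0.058 ]
edge 0.15013464029892404 -111.36785934347493
handle [ 0.5147 -0.0963  0.06  ] [ 0.513 -0.2    0.06 ] panel [ 0.5695 -0.0521  0.081 ] [ 0.5665 -0.2462  0.081 ] front [ 0.5866 -0.0493  0.085 ] [ 0.5835 -0.2505  0.085 ] bowl [0.3941 0.0196 0.035 ]
bottle [0.5635 0.4412 0.12  ] mandrel [ 0.49   -0.4617  0.    ]
```

```bash
cat >> h.py <<'E'
from scipy.spatial.transform import Rotation as Ro
def nav(pos,yaw):
    s=observe();R=s['tool_rot'];c,n=np.cos(np.radians(yaw)),np.sin(np.radians(yaw))
    G=np.array([[c,n,0],[n,-c,0],[0,0,-1.]])
    print(np.round(R.T@(np.array(pos)-s['position'])/.5,4),np.round(Ro.from_matrix(R.T@G).as_rotvec()/np.pi,4))
    print('t',s['time_s'],'p',s['position'],'q',s['q'].round(1),'F',s['ft_force'].round(1),'w',s['grip_width'],s['gripper_force'])
E
python3 -c "
from h import *
nav([.514,-.148,.18],90)"
```

```text
[ 0.8851 -0.4987  0.1024] [-3.000e-04 -3.000e-04 -3.995e-01]
t 0.1 p [ 0.17076786 -0.52254227  0.23076202] q [-84.2  21.8  74.4  -0.   83.9 -12.3] F [ 0.6 -0.6 -0.1] w 0.08530465052874314 0.0
```

```bash
R='' ; python3 -m handwheel '[[[0.885,-0.499,0.0],[0,0,-0.4]],[[0.885,-0.499,0.0],[0,0,-0.4]],[[0.885,-0.499,0.0],[0,0,-0.4]],[[0.885,-0.499,0.0],[0,0,-0.4]],[[0.885,-0.499,0.0],[0,0,-0.4]],[[0.885,-0.499,0.0],[0,0,-0.4]],[[0.885,-0.499,0.0],[0,0,-0.4]],[[0.885,-0.499,0.1],[0,0,-0.4]],[[0.885,-0.499,0.1],[0,0,-0.4]],[[0.885,-0.499,0.1],[0,0,-0.4]]]' 0.5 50; python3 -m handwheel '[[[0,0,0],[0,0,0]],[[0,0,0],[0,0,0]],[[0,0,0],[0,0,0]]]'; python3 -c "
from h import *
nav([.514,-.148,.043],90)"
```

```text
time_s: 1.1
position: [0.5048, -0.1574, 0.1854]
tool_rot: [[-0.003, 1.0, -0.0], [1.0, 0.003, 0.0], [0.0, -0.0, -1.0]]
ft_force: [0.9, -1.2, 0.3]
grip_width: 0.0429
gripper_force: 0.0
time_s: 1.4
position: [0.5034, -0.16, 0.1863]
tool_rot: [[-0.001, 1.0, 0.0], [1.0, 0.001, -0.0], [-0.0, 0.0, -1.0]]
ft_force: [0.2, -0.9, -0.7]
grip_width: 0.0429
gripper_force: 0.0
[0.024  0.0211 0.2866] [0.     0.0001 0.0003]
t 1.4 p [ 0.50344258 -0.15997469  0.18630385] q [-30.5  21.8  82.2  -0.   76.  -30.5] F [ 0.2 -0.9 -0.7] w 0.04291715736300245 0.0
```

```bash
python3 -m handwheel '[[[0.024,0.021,0.05],[0,0,0]],[[0.024,0.021,0.1],[0,0,0]],[[0.024,0.021,0.18],[0,0,0]],[[0.024,0.021,0.24],[0,0,0]],[[0.024,0.021,0.287],[0,0,0]],[[0.024,0.021,0.287],[0,0,0]],[[0.024,0.021,0.287],[0,0,0]]]'; python3 -c "
from h import *
nav([.514,-.148,.043],90)
snap('scene','s2.png',(130,150,280,320),4)"
```

```text
time_s: 2.1
position: [0.5143, -0.1484, 0.0435]
tool_rot: [[-0.0, 1.0, 0.001], [1.0, 0.0, -0.0], [-0.0, 0.001, -1.0]]
ft_force: [0.1, 0.3, 0.6]
grip_width: 0.0428
gripper_force: 0.0
[ 0.0007 -0.0007  0.001 ] [0.0002 0.0001 0.    ]
t 2.1 p [ 0.51433381 -0.14837047  0.04350669] q [-28.8  32.6  91.5  -0.   55.9 -28.8] F [0.1 0.3 0.6] w 0.042781222185646485 0.0
```

View pics/s2.png

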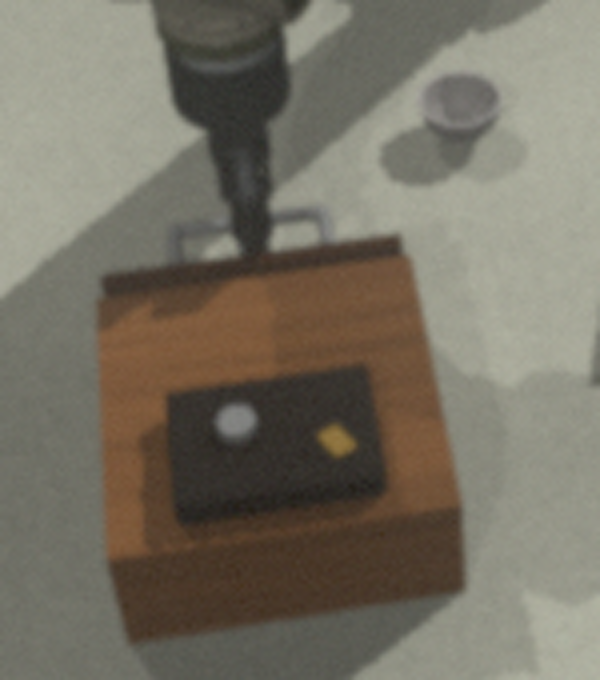

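The inner finger is between the bar and the panel, mid-bar at about (250,245), so I'll close.

```bash
python3 -m handwheel '[[[0,0,0],[0,0,0]],[[0,0,0],[0,0,0]],[[0,0,0],[0,0,0]],[[0,0,0],[0,0,0]],[[0,0,0],[0,0,0]]]' 0 50; python3 -m handwheel '[[[0,-0.02,0],[0,0,0]],[[0,-0.05,0],[0,0,0]],[[0,-0.07,0],[0,0,0]],[[0,-0.09,0],[0,0,0]],[[0,-0.105,0],[0,0,0]],[[0,-0.12,0],[0,0,0]],[[0,-0.12,0],[0,0,0]]]'
```

```text
time_s: 2.65
position: [0.5147, -0.1475, 0.0437]
tool_rot: [[-0.001, 1.0, 0.002], [1.0, 0.001, -0.001], [-0.001, 0.002, -1.0]]
ft_force: [-2.0, -1.1, 6.7]
grip_width: 0.0079
gripper_force: 48.7
time_s: 3.35
position: [0.4535, -0.1457, 0.0436]
tool_rot: [[-0.001, 1.0, 0.0], [1.0, 0.001, 0.002], [0.002, 0.0, -1.0]]
ft_force: [-0.9, 10.2, 12.8]
grip_width: 0.008
gripper_force: 50.1
```

```bash
python3 -m handwheel '[[[0.002,-0.008,0],[0,0,0]],[[0.002,-0.012,0],[0,0,0]],[[0.002,-0.012,0],[0,0,0]]]';  python3 -m handwheel '[[[0,-0.006,0],[0,0,0]],[[0,-0.01,0],[0,0,0]],[[0,-0.01,0],[0,0,0]],[[0,-0.01,0],[0,0,0]]]'
```

```text
time_s: 3.65
position: [0.4486, -0.1456, 0.0437]
tool_rot: [[-0.001, 1.0, 0.002], [1.0, 0.001, 0.001], [0.001, 0.002, -1.0]]
ft_force: [0.7, 6.8, 10.2]
grip_width: 0.0083
gripper_force: 49.9
time_s: 4.05
position: [0.4485, -0.1458, 0.0438]
tool_rot: [[0.001, 1.0, 0.013], [1.0, -0.001, -0.0], [-0.0, 0.013, -1.0]]
ft_force: [27.6, 15.8, -5.5]
grip_width: 0.0082
gripper_force: 48.9
```

```bash
python3 -m handwheel '[[[0,0.006,0],[0,0,0]],[[0,0.006,0],[0,0,0]],[[0,0.006,0],[0,0,0]]]';  python3 -m handwheel '[[[0,0.0,0],[0,0,0]],[[0,0,0],[0,0,0]],[[0,0,0],[0,0,0]],[[0,0,0],[0,0,0]],[[0,0,-0.06],[0,0,0]],[[0,0,-0.14],[0,0,0]],[[0,0,-0.22],[0,0,0]],[[0,0,-0.26],[0,0,0]],[[0,0,-0.26],[0,0,0]]]' 0.5
python3 -c "
from h import *
nav([.585,.193,.16],27.2)"
```

```text
time_s: 4.35
position: [0.4486, -0.1457, 0.0437]
tool_rot: [[-0.0, 1.0, 0.006], [1.0, 0.0, 0.0], [0.0, 0.006, -1.0]]
ft_force: [11.3, 10.2, 4.4]
grip_width: 0.0081
gripper_force: 50.0
time_s: 5.25
position: [0.4472, -0.147, 0.1751]
tool_rot: [[-0.002, 1.0, 0.005], [1.0, 0.002, -0.003], [-0.003, 0.005, -1.0]]
ft_force: [-0.3, -0.3, -0.5]
grip_width: 0.0428
gripper_force: 0.0
[0.6796 0.2766 0.0295] [1.900e-03 1.000e-04 3.494e-01]
t 5.25 p [ 0.44716084 -0.14695598  0.17514988] q [-32.6  16.9  92.1  -0.   70.7 -32.7] F [-0.3 -0.3 -0.5] w 0.04275403745846649 0.0
```

```bash
python3 -m handwheel '[[[0.68,0.277,0.0],[0,0,0.349]],[[0.68,0.277,0.0],[0,0,0.349]],[[0.68,0.277,0.0],[0,0,0.349]],[[0.68,0.277,0.0],[0,0,0.349]],[[0.68,0.277,0.0],[0,0,0.349]],[[0.68,0.277,0.0],[0,0,0.349]],[[0.68,0.277,0.0],[0,0,0.349]],[[0.68,0.277,0.0],[0,0,0.349]],[[0.68,0.277,0.0],[0,0,0.349]],[[0.68,0.277,0.0],[0,0,0.349]]]' ; python3 -m handwheel '[[[0,0,0],[0,0,0]],[[0,0,0],[0,0,0]]]'
python3 -c "
from h import *
nav([.585,.193,.068],27.2)"
```

```text
time_s: 6.25
position: [0.5839, 0.1953, 0.1705]
tool_rot: [[0.888, 0.46, -0.003], [0.46, -0.888, -0.0], [-0.003, -0.001, -1.0]]
ft_force: [-0.9, -0.3, -0.3]
grip_width: 0.043
gripper_force: 0.0
time_s: 6.45
position: [0.584, 0.1927, 0.1722]
tool_rot: [[0.889, 0.458, -0.001], [0.458, -0.889, -0.0], [-0.001, -0.0, -1.0]]
ft_force: [-1.1, -0.2, -0.5]
grip_width: 0.043
gripper_force: 0.0
[0.0024 0.0004 0.2084] [-0.      0.0003  0.0002]
t 6.45 p [0.58396037 0.19265548 0.17219954] q [ 7.2 30.9 68.9 -0.  80.2 70. ] F [-1.1 -0.2 -0.5] w 0.042959857819275235 0.0
```

```bash
python3 -m handwheel '[[[0.002,0,0.08],[0,0,0]],[[0.002,0,0.14],[0,0,0]],[[0.002,0,0.18],[0,0,0]],[[0.002,0,0.208],[0,0,0]],[[0.002,0,0.208],[0,0,0]],[[0.002,0,0.208],[0,0,0]]]' ; python3 -m handwheel '[[[0,0,0],[0,0,0]],[[0,0,0],[0,0,0]],[[0,0,0],[0,0,0]],[[0,0,0],[0,0,0]],[[0,0,0],[0,0,0]]]' 0 50
python3 -c "
from h import *
nav([.585,.193,.068],-21.5)"
```

```text
time_s: 7.05
position: [0.5854, 0.1936, 0.0692]
tool_rot: [[0.889, 0.458, 0.0], [0.458, -0.889, 0.0], [0.0, 0.0, -1.0]]
ft_force: [1.3, 0.5, -0.3]
grip_width: 0.0428
gripper_force: 0.0
time_s: 7.55
position: [0.5864, 0.1928, 0.07]
tool_rot: [[0.889, 0.458, 0.003], [0.458, -0.889, -0.002], [0.002, 0.003, -1.0]]
ft_force: [1.6, -8.1, 3.3]
grip_width: 0.013
gripper_force: 52.4
[-0.0023 -0.0017  0.004 ] [ 0.0008 -0.0011  0.2708]
t 7.55 p [0.58637222 0.19278584 0.0699884 ] q [ 7.3 36.9 76.1 -0.2 66.8 70.1] F [ 1.6 -8.1  3.3] w 0.013041992291694794 52.416930198669434
```

```bash
python3 -m handwheel '[[[0,0,0],[0,0,0.03]],[[0,0,0],[0,0,0.065]],[[0,0,0],[0,0,0.1]],[[0,0,0],[0,0,0.135]],[[0,0,0],[0,0,0.17]],[[0,0,0],[0,0,0.205]],[[0,0,0],[0,0,0.24]],[[0,0,0],[0,0,0.271]],[[0,0,0],[0,0,0.271]],[[0,0,0],[0,0,0.271]]]'
python3 -c "
from h import *
nav([.585,.193,.068],-21.5);R=observe()['tool_rot'];print(np.degrees(np.arctan2(R[1,0],R[0,0])))"
```

```text
time_s: 8.55
position: [0.5865, 0.1923, 0.07]
tool_rot: [[0.93, -0.367, 0.004], [-0.367, -0.93, -0.003], [0.004, 0.001, -1.0]]
ft_force: [1.1, -9.7, 3.8]
grip_width: 0.0128
gripper_force: 52.4
[-0.0033 -0.0002  0.004 ] [ 0.0005 -0.0014 -0.0003]
t 8.55 p [0.5864847  0.1923183  0.06998811] q [  7.3  36.9  76.1  -0.2  66.8 118.9] F [ 1.1 -9.7  3.8] w 0.012826163846932173 52.40330636501312
-21.5590036937452
```

```bash
python3 -m handwheel '[[[0,0,0],[0,0,0]],[[0,0,0],[0,0,0]],[[0,0,0],[0,0,0]],[[0,0,0],[0,0,0]],[[0,0,-0.06],[0,0,0]],[[0,0,-0.14],[0,0,0]],[[0,0,-0.22],[0,0,0]],[[0,0,-0.3],[0,0,0]],[[0,0,-0.36],[0,0,0]],[[0,0,-0.36],[0,0,0]]]' 0.5
python3 -c "
from h import *
nav([.3,-.35,.26],-21.5)"
```

```text
time_s: 9.55
position: [0.5863, 0.1948, 0.2534]
tool_rot: [[0.931, -0.366, 0.009], [-0.366, -0.931, 0.001], [0.008, -0.004, -1.0]]
ft_force: [1.0, -0.5, -0.3]
grip_width: 0.0424
gripper_force: 0.0
[-0.1337  1.2235 -0.0196] [-0.0014 -0.0024  0.0001]
t 9.55 p [0.5862827  0.19476752 0.25335121] q [  7.4  27.9  60.7   0.   90.9 118.9] F [ 1.  -0.5 -0.3] w 0.04238612515792651 0.0
```

```bash
python3 -m handwheel '[[[-0.13,1,0],[0,0,0]],[[-0.13,1,0],[0,0,0]],[[-0.13,1,0],[0,0,0]],[[-0.13,1,0],[0,0,0]],[[-0.13,1,0],[0,0,0]],[[-0.13,1,0],[0,0,0]],[[-0.13,1,0],[0,0,0]],[[-0.13,1,0],[0,0,0]],[[-0.13,1,0],[0,0,0]],[[-0.13,1,0],[0,0,0]]]'
python3 -m handwheel '[[[-0.05,0.1,0],[0,0,0]],[[-0.05,0.1,0],[0,0,0]],[[-0.05,0.1,0],[0,0,0]]]'
python3 - <<'E'
from h import *
snap('top','t3.png')
im=np.load('pics/top.npz')['im'][:,:,::-1]
a=cv2.resize(im[125:195,160:235],None,fx=8,fy=8,interpolation=cv2.INTER_CUBIC)
cv2.imwrite('pics/c3.png',a)
cv2.imwrite('pics/c4.png',cv2.resize(im[90:225,230:345],None,fx=4.4,fy=4.4,interpolation=cv2.INTER_CUBIC))
E
```

```text
time_s: 10.55
position: [0.3419, -0.2444, 0.248]
tool_rot: [[0.93, -0.366, -0.0], [-0.366, -0.93, 0.001], [-0.001, -0.001, -1.0]]
ft_force: [1.6, -0.1, 0.7]
grip_width: 0.0426
gripper_force: 0.0
time_s: 10.85
position: [0.301, -0.2811, 0.2479]
tool_rot: [[0.929, -0.369, -0.0], [-0.369, -0.929, 0.001], [-0.001, -0.001, -1.0]]
ft_force: [0.9, 0.2, 0.6]
grip_width: 0.0427
gripper_force: 0.0
```

View pics/c3.png

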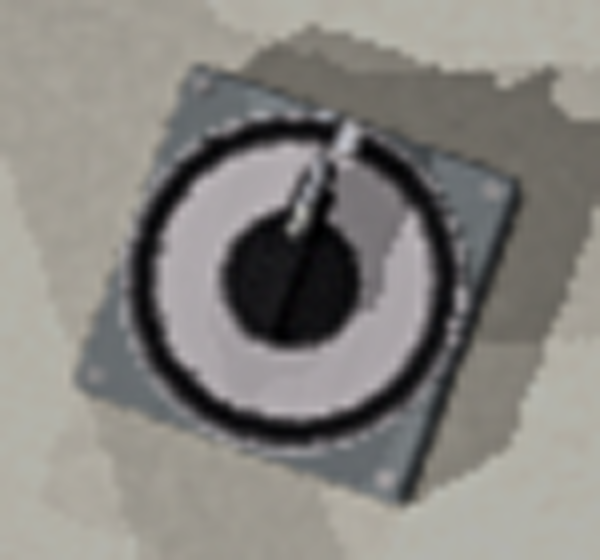

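View pics/c4.png

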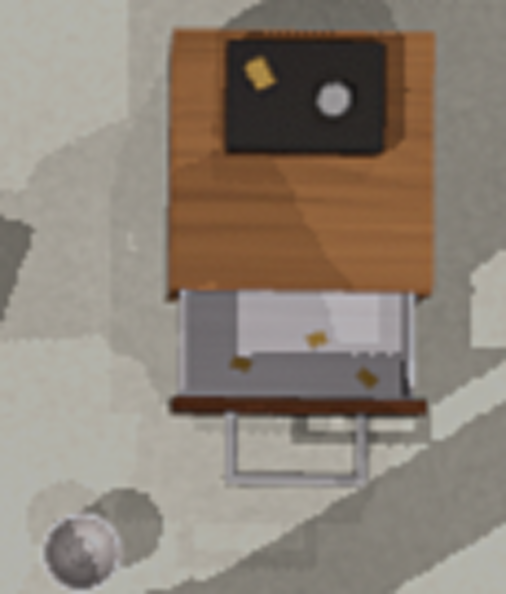

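The pointer line now runs (298,230) to (326,152), with the mark at (347,138). The bar is at row 479, the panel at 405 and the bowl is unmoved. Now to check both numerically.

```bash
python3 - <<'E'
from m import *
C=np.array([.585,.193])
ang=lambda v:np.degrees(np.arctan2(v[1],v[0]))
for p in [(326,152),(298,230),(312,191)]: q=c1(*p,.092)[:2]-C;print(np.hypot(*q),ang(q))
print('line dir',ang((c1(326,152,.092)-c1(298,230,.092))[:2]))
print('old dir',ang((c1(222,160,.092)-c1(262,235,.092))[:2]))
for p in[(347,138),(344,150),(351,124)]: q=c1(*p,.058)[:2]-C;print('idx',np.hypot(*q),ang(q))
h=c2(297,479,.06);f=c2(301,297,.085);print('handle',h,'front',f,'out',f[0]-.062-h[0],'panel',f[0]-c2(301,405,.081)[0])
nav([.3,-.3,.25],-21.5)
E
```

```text
0.05299947143871031 -21.217132874843443
0.018607663615718844 -23.201532801876425
0.035788346283863605 -21.733250230283634
line dir -20.144162950124755
old dir 27.42528699172067
idx 0.06472532643337556 -21.363755180384832
idx 0.05948992083772535 -21.974789783687356
idx 0.07091624927076165 -20.926207834616328
handle [ 0.4478853  -0.14641838  0.06      ] front [ 0.58507312 -0.14986584  0.085     ] out 0.07518781639240246 panel 0.08157213480287517
[ 0.0112  0.0379 -0.0039] [-0.0003  0.0002 -0.0004]
t 10.9 p [ 0.30175259 -0.28033002  0.24809187] q [-59.5   7.   92.2   0.   80.9  52.1] F [ 0.4 -0.2  0.4] w 0.04244215038870543 0.0
```

```bash
python3 - <<'E'
from m import *
b=c2(301,30,.085);f=c2(301,297,.085);print(b,f,b[0]-f[0])
d=np.load('pics/top.npz')['d'];im=np.load('pics/top.npz')['im']
for v in range(150,186): 
    P=pt('top',301/4.4+230,v);print(v,P.round(4)[[0,2]],im[v,298],end=' | ')
E
```

```text
[ 0.78950683 -0.15414403  0.085     ] [ 0.58507312 -0.14986584  0.085     ] 0.20443371314248227
150 [0.6086 0.0866] [130  86  52] | 151 [0.6055 0.0851] [127  83  49] | 152 [0.602  0.0865] [127  85  52] | 153 [0.5987 0.0863] [128  86  51] | 154 [0.5954 0.0853] [126  82  48] | 155 [0.5923 0.0836] [122  84  59] | 156 [0.5972 0.0113] [137 123 118] | 157 [0.5935 0.0122] [162 159 163] | 158 [0.5904 0.0084] [163 158 163] | 159 [0.586  0.0166] [163 157 161] | 160 [0.5838 0.004 ] [162 156 160] | 161 [0.5794 0.0133] [162 157 161] | 162 [0.5762 0.0101] [165 160 163] | 163 [0.5725 0.0114] [164 159 163] | 164 [0.569  0.0115] [164 159 163] | 165 [0.5656 0.0106] [164 159 164] | 166 [0.5614 0.0176] [162 158 162] | 167 [0.5588 0.0071] [165 161 165] | 168 [0.5549 0.0117] [167 163 168] | 169 [0.551  0.0169] [164 159 164] | 170 [0.5473 0.0195] [112 108 112] | 171 [0.5445 0.0107] [107 103 106] | 172 [0.5405 0.0174] [110 105 109] | 173 [0.5372 0.0145] [110 106 109] | 174 [0.5338 0.0133] [112 108 111] | 175 [0.5303 0.0127] [111 107 111] | 176 [0.5271 0.0084] [112 108 111] | 177 [0.5233 0.0131] [109 106 109] | 178 [0.5194 0.0186] [113 109 113] | 179 [0.5165 0.0093] [115 112 116] | 180 [0.5089 0.0838] [81 71 68] | 181 [0.5056 0.0818] [66 39 24] | 182 [0.5023 0.0828] [71 40 24] | 183 [0.4992 0.0777] [73 39 24] | 184 [0.4973 0.0469] [51 43 38] | 185 [0.4958 0.0008] [99 97 91] |
```

The depth data puts the front face at 0.590 and the panel back at 0.510, so the tray is 80 mm out, at its stop.

```bash
python3 -m handwheel '[[[0,0,0],[0,0,0]],[[0,0,0],[0,0,0]],[[0,0,0],[0,0,0]]]' | head -2; python3 -c "
from rig import *
print(close_job())"
```

```text
time_s: 11.2
position: [0.3025, -0.2799, 0.2486]
the job is handed in; nothing more can be done
None
```

The job is handed in at 11.2 s, though no verdict came back: by my last measurements the pointer is within about 1° of the index mark, the tray is about 80 mm out at its stop, and the arm was clear of everything; the arm's path kept clear of the bottle, bowl and mandrel, and the bowl still looks in place.

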